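# Empty the cap tray into the discard jar and hold it out level

## Robot

A 6-joint arm with a two-finger parallel gripper is mounted at the origin on a cart in front of the work surface, level with it; the furniture and walls round the work are solid. World frame = base frame: x ahead of the robot, y to its left, z up, the work surface at z = 0. Lengths are in m, angles in rad, forces in N, time in s.
With the tool pointing down it reaches from about 0.15 to 0.775 m from the base axis. Payload 6.1 kg.
Tool frame: the origin (TCP) lies on the centre line of the jaws, within the pads' length; the fingertips stand 11 mm ahead of it and the grasp point (between the pads) lies 8 mm behind it; z points along the fingers, x is the direction in which the jaws open and shut, and the axes are right-handed (so a half turn about z gives the same grasp; the last joint's range is limited). The gripper opens to 85 mm and grips with 20 to 120 N. Pads are 22 mm wide; open, the fingers measure 114 mm over their backs; the gripper's body (76 mm by 85 mm) begins 54 mm behind the grasp point. The pads swing forward as they close: fully open they stand 13 mm farther back than shut.
Start: joints at [-1.239, 0.126, -0.04, 1.405, 0, 1.571], TCP at [0.171, -0.496, 0.242] pointing down, gripper open.
Joint ranges: [-2.72, 2.72], [-0.95, 1.95], [-1.27, 1.35], [-1.78, 2.02], [-1.46, 1.47], [-3.14, 3.14]. Speed limits (rad/s): [2.39, 2.39, 3.01, 3.14, 3.14, 3.14].

## Interface

Orientations are given as a rotation vector (axis times angle).
In Python, from workcell import observe, grab_frame, job_done, boxes_of, masks_of, spot_point gives the robot as it stands.
- The arm moves only by the tool apply_moves, never from a script. Its argument "increments" is a list that holds one entry, the list of rows, each a list of 4 numbers: the shift along the world's x, y, z in m, then the turn about the world's z in rad. A call has exactly 5 rows; each row shifts and turns the commanded pose from where the row before left it; what a row does not reach is not made up. A row lasts 1/10 s, in which the tool goes at most 50 mm and 8.59 degrees, less where a joint would pass 70% of its speed; a pose out of reach is approached as far as the arm can. A call with a gripper value outside its range is refused whole. "grip" is the opening, from -1 (shut) to 1 (fully open), so that 0 is half open, set as the call begins (left out, the last holds). The fingers move at their own pace and stop on an object; "grip_force" is the grip in N (left out, the last holds). Time passes only in rows, so rows that do not move let the fingers close, or fill a call up. It gives the time, the measured TCP pose, the force and the opening at its end, in the units of the state.
- observe(): the state, without advancing time (a new reading comes with each control period).
- grab_frame(name): name is "scene" or "top"; returns a dict with "color" (384x512x3 uint8, blue, green, red), "fx", "fy", "cx", "cy" (pixels), "rvec" (rotation vector, rad) and "tvec" (3), from world to camera coordinates, as OpenCV has them. Camera axes: x right, y down, z forward; pixel columns grow to the right and rows downward; lengths in m; the calibration is good to about 2 mm. A picture is of the moment at which its call begins. There is no depth.
- job_done(): hands the job in, once; it reports no verdict.
Trained networks look in the newest picture that a camera, given by its name, has taken for a name from the list of things; names that differ only in an ending like _2 or _b are one class to them, and where a whole thing is asked for, a point or a joint stands for the part that bears it (a point fixed in the world has none). Each returns a list of dicts, best first, with "confidence" (0 to 1); they miss things now and then, are a little off and sometimes report something else, mostly with a low value. They report only what shows in the picture. A call takes as long as a camera call.
- boxes_of(camera, target): "bbox" ([left, top, right, bottom] in pixels, round what is visible of it).
- masks_of(camera, target): "mask" (384x512 bool, what is visible of it) and "bbox" ([left, top, right, bottom] in pixels, round what is visible of it).
- spot_point(camera, target): "centre" ([column, row] in pixels: a listed point, or the origin of a listed thing).
The state is a dict: "time_s": time; "qpos": joint angles; "joint_vel": joint speeds; "joint_torque": joint torques, N m; "position": TCP position; "orientation": TCP orientation; "ft_force": force on the tool from outside, world axes, zero at the start; "moment": the same for the moment, N m; "grip_width": finger opening in m.
Only numpy, scipy, OpenCV 4.12 (cv2) and the standard library are available. Lean on these libraries where they do the work, as an engineer would, in place of code of your own. Each camera call takes 0.05 s, during which the arm holds its last target. There are 200 camera calls.

## Task

The steel tray holds five used red tube caps: lift it by its handle, keeping it level so that no cap slides off, carry it to the white discard jar and tip it so that all the caps slide over the lip into the jar, not one beside it. Then bring the tray level again and hold it out well clear to one side of the jar, over the open desk, level and still with its underside some 15 cm up, because I am about to lay the next caps on it: finish while you are still holding it there. Leave the jar standing where it is, and do not disturb its lid, the reaction plate or the two dropper bottles.

Things in the scene. Friction and masses are not known exactly. Their poses are not given: they have to be found in the camera images.
- cap_tray: Steel tray, 178 x 120 mm, 130 to 210 g; origin at its flat underside, 93 mm behind the lip; +x points to the lip, z up. Walls 26 mm high at back and sides; the sides taper to the open flat lip (+x end, 64 mm wide). An arch handle on side straps spans it. Caps slide on its 3 mm polished floor once it slopes 13 to 20 degrees; 35 to 45 empties it
- tray_handle (a point): Centre of the tray's black grip bar, which runs along the tray's y: 80 mm long, 14 mm thick (x), 22 mm high (z); 8 mm behind the tray's origin, 92 mm above the underside, almost over the centre of mass; axes as the tray's. 58 mm free between the bar and the caps' tops
- tray_lip (a point): Middle of the front edge of the pouring lip, on the upper face of the floor (3 mm above the underside); axes as the tray's
- jar_mouth (a point): Centre of the open mouth of the white round discard jar, 105 mm above the desk. The jar stands loose, upright and empty, weighs 450 g, 110 mm outside and 104 mm inside diameter at the mouth, 100 mm deep inside
- lid_mid (a point): Centre of the jar's blue screw lid lying on the desk, 118 mm diameter, 18 mm high; bystander
- plate_mid (a point): Centre of a clear reaction plate with magenta drops lying on the desk, 112 x 79 x 7 mm; bystander
- magenta_mid (a point): Centre of a white dropper bottle with a magenta cap, 33 mm diameter, 80 mm high; bystander
- green_mid (a point): Centre of a white dropper bottle with a green cap, 33 mm diameter, 80 mm high; bystander
- cap_1_mid (a point): Centre of a loose red tube cap with a grey stopper, 17 mm diameter, 20 mm high, 10 g, standing on the tray at the start; one of five alike
- cap_2_mid (a point): Centre of a loose red tube cap with a grey stopper, 17 mm diameter, 20 mm high, 10 g, standing on the tray at the start; one of five alike
- cap_3_mid (a point): Centre of a loose red tube cap with a grey stopper, 17 mm diameter, 20 mm high, 10 g, standing on the tray at the start; one of five alike
- cap_4_mid (a point): Centre of a loose red tube cap with a grey stopper, 17 mm diameter, 20 mm high, 10 g, standing on the tray at the start; one of five alike
- cap_5_mid (a point): Centre of a loose red tube cap with a grey stopper, 17 mm diameter, 20 mm high, 10 g, standing on the tray at the start; one of five alike

How it is judged:
On the way, in this order (a step that is already met when the one before it is completed fails the run):
1. the tray is lifted clear of the desk by the gripper, level, with all five caps on it (height (world z) of cap_tray above 0.05 m and angle between cap_tray's own z axis and vertical below 0.2 rad and contact force between the fingers and cap_tray above 1 N and distance between each of cap_1_mid, cap_2_mid, cap_3_mid, cap_4_mid, cap_5_mid and cap_tray below 0.105 m and z of each of cap_1_mid, cap_2_mid, cap_3_mid, cap_4_mid, cap_5_mid in the frame of cap_tray above 0 m), for 0.2 s.
2. all five caps have gone into the jar while the gripper holds the tray in the air (height (world z) of tray_handle above 0.15 m and contact force between the fingers and cap_tray above 1 N and horizontal distance between each of cap_1_mid, cap_2_mid, cap_3_mid, cap_4_mid, cap_5_mid and jar_mouth below 0.052 m and height (world z) of cap_1_mid between 0.004 and 0.098 m and height (world z) of cap_2_mid between 0.004 and 0.098 m and height (world z) of cap_3_mid between 0.004 and 0.098 m and height (world z) of cap_4_mid between 0.004 and 0.098 m and height (world z) of cap_5_mid between 0.004 and 0.098 m), for 0.2 s.
At the end, for the whole second after the job is handed in: Gripper holding the tray (over 1 N), underside 0.11 to 0.20 m up, level within 0.12 rad, still (0.02 m/s, 0.15 rad/s), centre over 0.16 m from the jar's axis and at x 0.30 to 0.72; all five caps in the jar, within 52 mm of its axis and below its rim (contact force between the fingers and cap_tray above 1 N and height (world z) of cap_tray between 0.11 and 0.2 m and angle between cap_tray's own z axis and vertical below 0.12 rad and linear speed of cap_tray below 0.02 m/s and angular speed of cap_tray below 0.15 rad/s and horizontal distance between cap_tray and jar_mouth above 0.16 m and world x of cap_tray between 0.3 and 0.72 m and horizontal distance between each of cap_1_mid, cap_2_mid, cap_3_mid, cap_4_mid, cap_5_mid and jar_mouth below 0.052 m and height (world z) of cap_1_mid between 0.004 and 0.098 m and height (world z) of cap_2_mid between 0.004 and 0.098 m and height (world z) of cap_3_mid between 0.004 and 0.098 m and height (world z) of cap_4_mid between 0.004 and 0.098 m and height (world z) of cap_5_mid between 0.004 and 0.098 m); the arm keeps its last pose, push and grip.
It fails at once if the jar is shoved or tipped: its mouth moves more than 30 mm (distance of jar_mouth from where it was at the start of the episode above 0.03 m).
It fails at once if the reaction plate is shifted by more than 20 mm (distance of plate_mid from where it was at the start of the episode above 0.02 m).
It fails at once if the magenta-capped bottle is shifted by more than 20 mm (distance of magenta_mid from where it was at the start of the episode above 0.02 m).
It fails at once if the green-capped bottle is shifted by more than 20 mm (distance of green_mid from where it was at the start of the episode above 0.02 m).
It fails at once if the jar's lid is shifted by more than 20 mm (distance of lid_mid from where it was at the start of the episode above 0.02 m).
It also fails if it takes over 61 s, if anything falls off the work surface, if the arm or the gripper's body presses on something with over 40 N, if the wrist force passes 120 N, or if a joint passes its speed limit or range.

## Working session

There is one attempt and no reset: what is moved stays moved. The work goes in short steps, Python scripts to look and compute and a tool call to move; the robot and the scene stay as the last step left them, time stands still between calls to the robot, and variables do not carry over. Pictures are saved under pics/ and viewed, about 8 in all and at most 12, crops included, and the job is handed in when it is done.

Besides the shell and the picture viewer there is one more tool, called after ">>>" as a command line: name --argument value ..., lists and objects as JSON in quotes. apply_moves: Moves the arm, as the interface text tells. Its arguments: {"type":"object","properties":{"increments":{"type":"array"},"grip":{"type":"number"},"grip_force":{"type":"number"}},"required":["increments"]}

```bash
mkdir -p pics; ls; cat > h.py <<'E'
import numpy as np,cv2
from workcell import *
def cam(n):
    f=grab_frame(n);K=np.array([[f['fx'],0,f['cx']],[0,f['fy'],f['cy']],[0,0,1.]])
    return f['color'],K,cv2.Rodrigues(np.array(f['rvec'],float))[0],np.array(f['tvec'],float)
def ray(K,R,t,uv,z):
    d=R.T@np.linalg.inv(K)@np.array([uv[0],uv[1],1.]);c=-R.T@t
    return c+d*(z-c[2])/d[2]
def proj(K,R,t,p): q=K@(R@np.array(p)+t); return q[:2]/q[2]
Z=dict(tray_handle=.092,tray_lip=.003,cap_tray=0,jar_mouth=.105,lid_mid=.009,plate_mid=.0035,magenta_mid=.04,green_mid=.04,cap_1_mid=.013)
E
python3 - <<'E'
from h import *
for n in("scene","top"):
    im,K,R,t=cam(n);cv2.imwrite(f'pics/{n}0.png',im);print(n,-R.T@t)
    for k,z in Z.items():
        for r in spot_point(n,k)[:6 if 'cap_1' in k else 1]:print(k,round(r['confidence'],2),np.round(r['centre']),np.round(ray(K,R,t,r['centre'],z),3))
print(observe())
E
```

```text
pics
scene [0.10032692 0.64971074 0.59630392]
tray_handle 0.59 [269. 227.] [0.441 0.107 0.092]
tray_lip 0.92 [229. 245.] [0.547 0.127 0.003]
cap_tray 0.81 [260. 252.] [0.47  0.106 0.   ]
jar_mouth 0.84 [317. 181.] [ 0.43  -0.117  0.105]
lid_mid 0.89 [219. 206.] [0.671 0.016 0.009]
plate_mid 0.95 [152. 257.] [0.677 0.265 0.003]
magenta_mid 0.47 [257. 167.] [ 0.678 -0.196  0.04 ]
green_mid 0.5 [243. 173.] [ 0.695 -0.14   0.04 ]
cap_1_mid 0.56 [285. 262.] [0.392 0.113 0.013]
top [ 0.33970708 -0.0223486   1.40017478]
tray_handle 0.68 [207. 228.] [0.459 0.105 0.092]
tray_lip 0.66 [202. 199.] [0.548 0.125 0.003]
cap_tray 0.84 [208. 229.] [0.464 0.11  0.   ]
jar_mouth 0.64 [296. 234.] [ 0.436 -0.129  0.105]
lid_mid 0.89 [237. 159.] [0.662 0.022 0.009]
plate_mid 0.71 [158. 155.] [0.681 0.251 0.004]
magenta_mid 0.7 [320. 149.] [ 0.677 -0.21   0.04 ]
green_mid 0.69 [210. 239.] [0.432 0.102 0.04 ]
cap_1_mid 0.39 [204. 250.] [0.404 0.12  0.013]
{'time_s': 1.0, 'qpos': array([-1.23897686e+00,  1.25756231e-01, -3.95311053e-02,  1.40539818e+00,
        2.28375937e-05,  1.57081243e+00]), 'joint_vel': array([-0.0003642 , -0.0004839 ,  0.00135964, -0.00106393,  0.00076073,
        0.00115675]), 'joint_torque': array([-8.12730286e-04, -4.35717702e+01,  3.53094506e+01,  1.23203958e-03,
       -1.09453999e-04,  1.61273124e-05]), 'position': array([ 0.17103539, -0.49636923,  0.24234909]), 'orientation': array([ 2.55775611e+00, -1.82406157e+00,  1.62546071e-04]), 'ft_force': array([-0.91490607,  0.92177922, -0.19176074]), 'moment': array([0.01693443, 0.04592179, 0.00023263]), 'grip_width': 0.08565292645627122}
```

View pics/scene0.png

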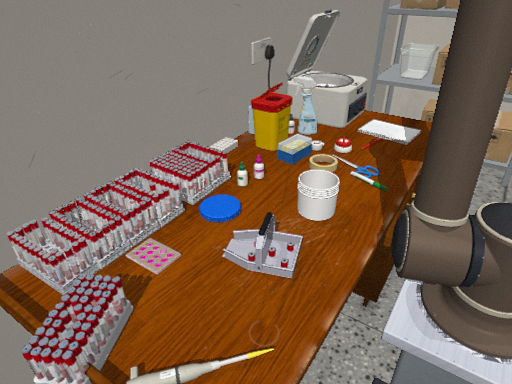

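View pics/top0.png

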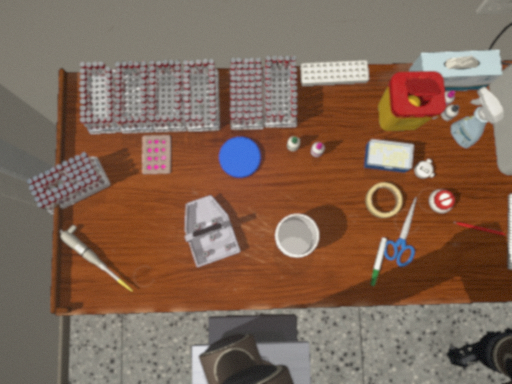

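```bash
python3 - <<'E'
from h import *
out=[]
for n,b in(("scene",(205,200,325,290)),("top",(170,180,260,280))):
    im,K,R,t=cam(n);x0,y0,x1,y1=b
    g=im.max(2);m=np.zeros(g.shape,np.uint8);m[y0:y1,x0:x1]=(g[y0:y1,x0:x1]<50)
    _,l,s,_=cv2.connectedComponentsWithStats(m);k=1+s[1:,4].argmax();v,u=np.nonzero(l==k)
    p=np.c_[u,v].astype(np.float32);r=cv2.minAreaRect(p)
    c=p.mean(0);d=np.linalg.svd(p-c,full_matrices=0)[2][0];e=(p-c)@d
    A,B=[ray(K,R,t,c+d*w,.097) for w in(e.min(),e.max())];D=A-B
    print(n,s[k],'ends',A.round(3),B.round(3),'mid',((A+B)/2).round(3),'len',np.hypot(*D[:2]).round(3),'baryaw',np.arctan2(D[1],D[0]).round(3),'c',ray(K,R,t,c,.095).round(3))
    mk=masks_of(n,'jar_mouth')[0];print('jar',mk['bbox'])
    for q in boxes_of(n,'cap_1_mid')[:6]:
        bb=q['bbox'];print(round(q['confidence'],2),ray(K,R,t,[(bb[0]+bb[2])/2,(bb[1]+bb[3])/2],.013).round(3))
    out.append(cv2.resize(im[y0:y1,x0:x1],(400,400*(y1-y0)//(x1-x0)),interpolation=cv2.INTER_CUBIC))
h=max(o.shape[0] for o in out);cv2.imwrite('pics/crop.png',np.hstack([np.pad(o,((0,h-o.shape[0]),(0,0),(0,0))) for o in out]))
E
```

```text
scene [259 212  13  23 130] ends [0.466 0.064 0.097] [0.441 0.145 0.097] mid [0.453 0.104 0.097] len 0.084 baryaw -1.262 c [0.454 0.104 0.095]Traceback (most recent call last):
  File "<stdin>", line 11, in <module>
IndexError: list index out of range
```

```bash
python3 - <<'E'
from h import *
out=[]
for n,b in(("scene",(205,200,325,290)),("top",(170,180,260,280))):
    im,K,R,t=cam(n);x0,y0,x1,y1=b
    g=im.max(2);m=np.zeros(g.shape,np.uint8);m[y0:y1,x0:x1]=(g[y0:y1,x0:x1]<50)
    _,l,s,_=cv2.connectedComponentsWithStats(m);k=1+s[1:,4].argmax();v,u=np.nonzero(l==k)
    p=np.c_[u,v].astype(np.float32)
    c=p.mean(0);d=np.linalg.svd(p-c,full_matrices=0)[2][0];e=(p-c)@d
    A,B=[ray(K,R,t,c+d*w,.100) for w in(e.min(),e.max())];D=A-B
    print(n,s[k],'mid',((A+B)/2).round(3),'len',np.hypot(*D[:2]).round(3),'baryaw',np.arctan2(D[1],D[0]).round(3),'c',ray(K,R,t,c,.097).round(3))
    for w in('jar_mouth','cap_1_mid'):
      for q in boxes_of(n,w)[:6]:
        bb=q['bbox'];print(w,round(q['confidence'],2),np.round(bb),ray(K,R,t,[(bb[0]+bb[2])/2,(bb[1]+bb[3])/2],Z[w]).round(3))
    out.append(cv2.resize(im[y0:y1,x0:x1],(400,400*(y1-y0)//(x1-x0)),interpolation=cv2.INTER_CUBIC))
h=max(o.shape[0] for o in out);cv2.imwrite('pics/crop.png',np.hstack([np.pad(o,((0,h-o.shape[0]),(0,0),(0,0))) for o in out]))
E
```

```text
scene [259 212  13  23 130] mid [0.451 0.108 0.1  ] len 0.084 baryaw -1.262 c [0.453 0.106 0.097]
jar_mouth 0.88 [297. 170. 342. 220.] [ 0.395 -0.058  0.105]
cap_1_mid 0.47 [283. 257. 288. 266.] [0.393 0.112 0.013]
cap_1_mid 0.38 [221. 214. 304. 280.] [0.467 0.096 0.013]Traceback (most recent call last):
  File "<stdin>", line 6, in <module>
ValueError: attempt to get argmax of an empty sequence
```

>>> apply_moves --increments '[[[0.0187,0.0402,0,0.1032],[0.0187,0.0402,0,0.1032],[0.0187,0.0402,0,0.1032],[0.0187,0.0402,0,0.1032],[0.0187,0.0402,0,0.1032]]]' --grip 1

```text
time_s: 1.8
position: [0.2648, -0.2938, 0.2424]
orientation: [2.94, -1.106, 0.001]
ft_force: [0.1, -0.8, -0.2]
grip_width: 0.0852
```

>>> apply_moves --increments '[[[0.0187,0.0402,0,0.1032],[0.0187,0.0402,0,0.1032],[0.0187,0.0402,0,0.1032],[0.0187,0.0402,0,0.1032],[0.0187,0.0402,0,0.1032]]]'

```text
time_s: 2.3
position: [0.3584, -0.0926, 0.2426]
orientation: [3.125, -0.318, 0.002]
ft_force: [0.8, -0.9, 0.7]
grip_width: 0.0856
```

>>> apply_moves --increments '[[[0.0187,0.0402,0,0.1032],[0.0187,0.0402,0,0.1032],[0.0187,0.0402,0,0.1032],[0.0187,0.0402,0,0.1032],[0.0187,0.0402,0,0.1032]]]'

```text
time_s: 2.8
position: [0.4519, 0.1086, 0.2425]
orientation: [3.103, 0.491, 0.001]
ft_force: [1.1, -1.0, 0.7]
grip_width: 0.0853
```

```bash
python3 - <<'E'
from h import *
o=observe();print(o['time_s'],o['position'],o['orientation'],o['qpos'].round(3))
R=cv2.Rodrigues(o['orientation'])[0];print('tool yaw',np.arctan2(R[1,0],R[0,0]),R[:,2])
im,K,R,t=cam("scene");b=(195,130,345,290);g=im.max(2);m=np.zeros(g.shape,np.uint8);m[200:290,205:325]=g[200:290,205:325]<50
v,u=np.nonzero(m);print(len(u))
a=cv2.resize(im[130:290,195:345],(750,800)[:2] if 0 else (560,597),interpolation=cv2.INTER_CUBIC);cv2.imwrite('pics/c1.png',a)
E
```

```text
2.8 [0.45192692 0.10864217 0.24250852] [3.10288531e+00 4.90941420e-01 1.13670964e-03] [ 0.236  0.012 -0.163  1.396 -0.     1.493]
tool yaw 0.31384032862136063 [ 7.31757185e-04  5.82626711e-06 -9.99999732e-01]
127
```

View pics/c1.png

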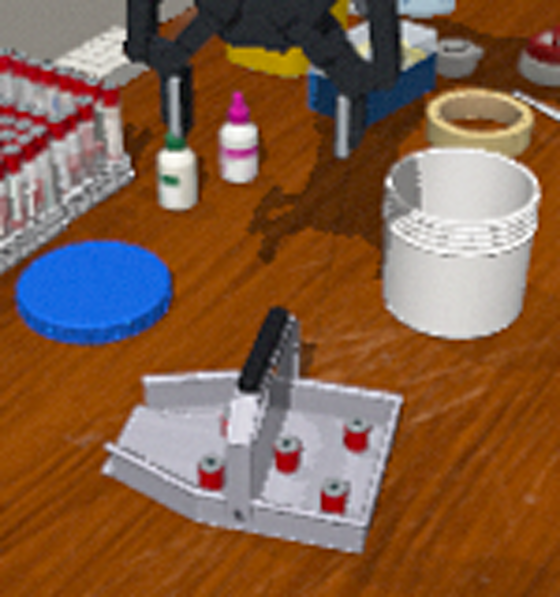

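>>> apply_moves --increments '[[[0,-0.0015,-0.04,0],[0,0,-0.04,0],[0,0,-0.04,0],[0,0,-0.025,0],[0,0,-0.0115,0]]]'

```text
time_s: 3.35
position: [0.4499, 0.1048, 0.0833]
orientation: [3.104, 0.483, -0.006]
ft_force: [-0.7, -0.2, -0.4]
grip_width: 0.0853
```

>>> apply_moves --increments '[[[0,0,0,0],[0,0,0,0],[0,0,0,0],[0,0,0,0],[0,0,0,0]]]' --grip -0.8 --grip_force 60

```text
time_s: 3.85
position: [0.4524, 0.1053, 0.087]
orientation: [-3.104, -0.483, -0.004]
ft_force: [-7.4, -2.8, 15.1]
grip_width: 0.0132
```

>>> apply_moves --increments '[[[0,0,0,0],[0,0,0,0],[0,0,0,0],[0,0,0,0],[0,0,0,0]]]'

```text
time_s: 4.35
position: [0.4525, 0.1054, 0.087]
orientation: [-3.104, -0.483, -0.004]
ft_force: [1.2, -0.6, 6.5]
grip_width: 0.013
```

>>> apply_moves --increments '[[[0,0,0.005,0],[0,0,0.015,0],[0,0,0.025,0],[0,0,0.015,0],[0,0,0.005,0]]]' --grip -1 --grip_force 80

```text
time_s: 4.85
position: [0.4519, 0.1053, 0.1521]
orientation: [-3.104, -0.483, -0.002]
ft_force: [0.1, -0.1, -2.4]
grip_width: 0.0126
```

>>> apply_moves --increments '[[[0,0,0.01,0],[0,0,0.02,0],[0,0,0.02,0],[0,0,0.01,0],[0,0,0.0,0]]]'

```text
time_s: 5.35
position: [0.452, 0.1053, 0.2116]
orientation: [-3.104, -0.483, -0.002]
ft_force: [0.5, -0.1, -2.5]
grip_width: 0.0119
```

```bash
python3 - <<'E'
from h import *
o=observe();print(o['time_s'],o['position'],o['orientation'],o['ft_force'],o['moment'],o['qpos'].round(3))
im,K,R,t=cam("scene")
a=cv2.resize(im[130:290,180:340],(640,640)[:2] if 0 else (600,600),interpolation=cv2.INTER_CUBIC);cv2.imwrite('pics/c2.png',a)
for n in("scene","top"):
    _,K,R,t=cam(n)
    h=observe()['position'][2]-.087
    for k in('tray_handle','tray_lip','cap_tray'):
        for r in spot_point(n,k)[:1]:print(n,k,round(r['confidence'],2),ray(K,R,t,r['centre'],Z[k]+h).round(3))
E
```

```text
5.35 [0.45198421 0.10526851 0.21161778] [-3.10402317e+00 -4.83426557e-01 -2.27912487e-03] [ 0.45416325 -0.12778962 -2.48517282] [-0.01962123 -0.02251955 -0.01961611] [ 0.229  0.011 -0.23   1.328  0.     1.491]
scene tray_handle 0.62 [0.443 0.11  0.215]
scene cap_tray 0.92 [0.459 0.105 0.123]
top tray_handle 0.83 [0.448 0.107 0.215]
top cap_tray 0.72 [0.46  0.107 0.123]
```

View pics/c2.png

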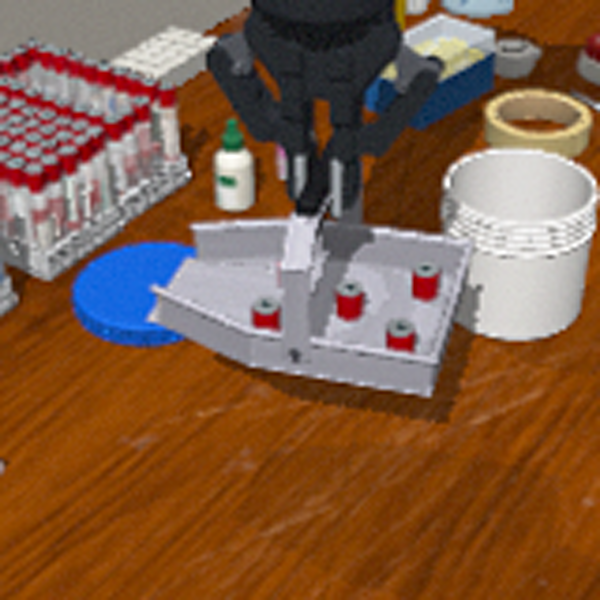

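>>> apply_moves --increments '[[[-0.0033,-0.0047,0,-0.0432],[-0.0067,-0.0095,0,-0.0864],[-0.0067,-0.0095,0,-0.0864],[-0.0067,-0.0095,0,-0.0864],[-0.0067,-0.0095,0,-0.0864]]]'

```text
time_s: 6.3
position: [0.4211, 0.0621, 0.2106]
orientation: [3.139, -0.131, -0.0]
ft_force: [0.6, 0.3, -2.6]
grip_width: 0.0128
```

>>> apply_moves --increments '[[[-0.0067,-0.0095,0,-0.0864],[-0.0067,-0.0095,0,-0.0864],[-0.0067,-0.0095,0,-0.0864],[-0.0067,-0.0095,0,-0.0864],[-0.0067,-0.0095,0,-0.0864]]]'

```text
time_s: 6.8
position: [0.3875, 0.0146, 0.2107]
orientation: [3.038, -0.801, -0.0]
ft_force: [-0.2, 0.0, -2.7]
grip_width: 0.0125
```

>>> apply_moves --increments '[[[-0.0067,-0.0095,0,-0.0864],[-0.0067,-0.0095,0,-0.0864],[-0.0067,-0.0095,0,-0.0864],[-0.0067,-0.0095,0,-0.0864],[-0.0033,-0.0047,0,-0.0432]]]'

```text
time_s: 7.3
position: [0.3573, -0.0282, 0.2108]
orientation: [2.826, -1.372, 0.0]
ft_force: [0.7, -0.2, -2.8]
grip_width: 0.0129
```

```bash
cat >> h.py <<'E'
from scipy.optimize import least_squares
def snap(tag,crop):
    o=observe();R=cv2.Rodrigues(o['orientation'])[0];yaw=np.arctan2(R[1,0],R[0,0]);d=np.array([np.cos(yaw),np.sin(yaw)])
    print('t',o['time_s'],'tcp',o['position'].round(4),'yaw',round(yaw,3),'q',o['qpos'].round(2),'lip',(o['position'][:2]+.101*d).round(3),'w',o['grip_width'])
    im,K,Rc,t=cam("scene");x0,y0,x1,y1=crop;s=min(800/(x1-x0),600/(y1-y0))
    cv2.imwrite(f'pics/{tag}.png',cv2.resize(im[y0:y1,x0:x1],None,fx=s,fy=s,interpolation=cv2.INTER_CUBIC))
    P=proj(K,Rc,t,[*(o['position'][:2]+.101*d),o['position'][2]-.084]);print('lip px',P.round(1))
    return im,K,Rc,t,o,d
E
python3 - <<'E'
from h import *
im,K,R,t,o,d=snap('c3',(200,110,380,245))
bs=[q for q in boxes_of('scene','jar_mouth')[:1]];print(bs)
i2,K2,R2,t2=cam('top');b2=boxes_of('top','jar_mouth')[:1];print(b2)
a=np.linspace(0,6.28,60);
def ext(K,R,t,c):
    p=np.array([proj(K,R,t,[c[0]+.055*np.cos(x),c[1]+.055*np.sin(x),z]) for x in a for z in(.105,0.0)]);return np.r_[p.min(0),p.max(0)]
for nm,K_,R_,t_,b in(('scene',K,R,t,bs or [dict(bbox=[297,170,342,220])]),('top',K2,R2,t2,b2)):
    if b:
        r=least_squares(lambda c:(ext(K_,R_,t_,c)-np.array(b[0]['bbox'])),[.433,-.123],x_scale=.01,diff_step=1e-3);print(nm,r.x.round(4),r.fun.round(1))
        r=least_squares(lambda c:(ext(K_,R_,t_,c)-np.array(b[0]['bbox']))[[0,1,2]],[.433,-.123],x_scale=.01,diff_step=1e-3);print(nm,r.x.round(4),r.fun.round(1))
r=least_squares(lambda c:(ext(K,R,t,c)-np.array([297,170,342,220])),[.433,-.123],x_scale=.01,diff_step=1e-3);print('old',r.x.round(4),r.fun.round(1))
E
```

```text
t 7.3 tcp [ 0.3573 -0.0282  0.2108] yaw -0.904 q [-0.08 -0.19 -0.41  1.35 -0.    2.4 ] lip [ 0.42  -0.108] w 0.01292813007664678
lip px [319.8 176.4]
[{'bbox': [298.1, 169.9, 335.1, 217.4], 'confidence': 0.78}]
[{'bbox': [274.7, 213.9, 315.6, 256.1], 'confidence': 0.83}]
scene [ 0.4405 -0.1384] [-2.7 -3.   2.5  1.9]
scene [ 0.4343 -0.1257] [-2.9 -0.6  2.7]
top [ 0.4344 -0.1278] [-1.4 -0.7  1.3  0.7]
top [ 0.4327 -0.1277] [-1.4 -0.   1.3]
old [ 0.4292 -0.1344] [ 1.2 -1.5 -1.1  1.3]
```

View pics/c3.png

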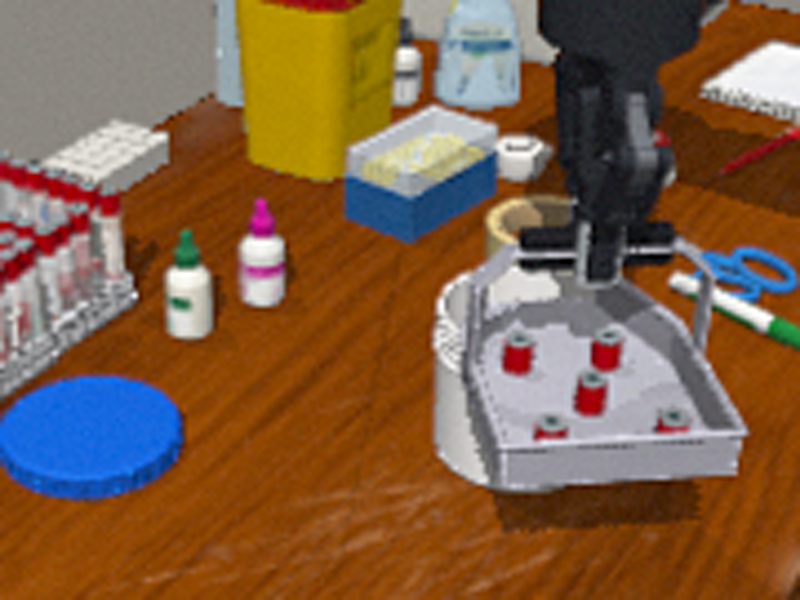

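>>> apply_moves --increments '[[[0.0062,-0.0079,0,0],[0.0124,-0.0157,0,0],[-0.0124,0.0157,0,0],[-0.0062,0.0079,0,0],[0,0,0,0]]]'

```text
time_s: 8.0
position: [0.3575, -0.0272, 0.2108]
orientation: [2.83, -1.364, -0.0]
ft_force: [-0.5, -0.0, -2.3]
grip_width: 0.0127
```

>>> apply_moves --increments '[[[0.0062,-0.0079,0,0],[0.0124,-0.0157,0,0],[-0.0124,0.0157,0,0],[-0.0062,0.0079,0,0],[0,0,0,0]]]'

```text
time_s: 8.5
position: [0.3576, -0.0275, 0.2109]
orientation: [2.829, -1.365, 0.0]
ft_force: [-0.8, 0.2, -2.0]
grip_width: 0.0127
```

```bash
python3 - <<'E'
from h import *
snap('c4',(280,140,380,230))
E
```

```text
t 8.5 tcp [ 0.3576 -0.0275  0.2109] yaw -0.899 q [-0.08 -0.19 -0.41  1.35 -0.    2.39] lip [ 0.42  -0.107] w 0.012697895025861272
lip px [319.4 176.5]
```

View pics/c4.png

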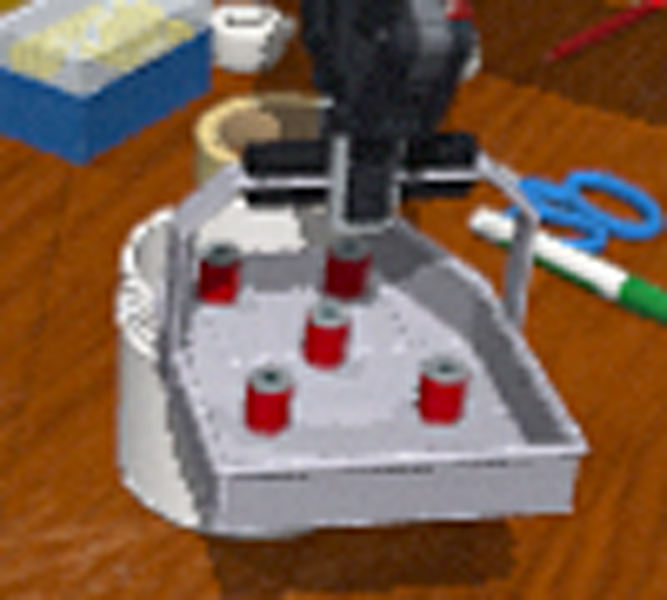

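```bash
cat >> h.py <<'E'
def caps(tag='x',crop=(280,140,380,230)):
    im,K,R,t,o,d=snap(tag,crop);p=o['position'];m=np.zeros(im.shape[:2],np.uint8)
    I=im.astype(int);x0,y0,x1,y1=crop
    m[y0:y1,x0:x1]=((I[...,2]>90)&(I[...,1]<60)&(I[...,0]<70)&(I[...,2]>2.5*I[...,1]))[y0:y1,x0:x1]
    n,l,s,c=cv2.connectedComponentsWithStats(m)
    for k in range(1,n):
        if s[k,4]>=6:
            w=ray(K,R,t,c[k],p[2]-.087+.0115)[:2]-p[:2];print('blob',s[k,4],c[k].round(1),'from handle fwd,left mm',(1000*np.array([w@d,w@[-d[1],d[0]]])).round(0))
E
python3 -c "
from h import *
caps()"
```

```text
t 8.55 tcp [ 0.358  -0.0278  0.2109] yaw -0.899 q [-0.08 -0.19 -0.41  1.35 -0.    2.39] lip [ 0.421 -0.107] w 0.012683317757716134
lip px [319.3 176.4]
blob 44 [370.3 143.6] from handle fwd,left mm [ 265. -194.]
blob 13 [331.8 180.4] from handle fwd,left mm [ 64. -23.]
blob 20 [312.8 182.1] from handle fwd,left mm [60. 27.]
blob 31 [327.8 191.1] from handle fwd,left mm [15. -0.]
blob 33 [345.4 199.4] from handle fwd,left mm [-24. -32.]
blob 33 [319.4 201.1] from handle fwd,left mm [-25.  29.]
```

>>> apply_moves --increments '[[[0.0062,-0.0079,0,0],[0.0124,-0.0157,0,0],[-0.0124,0.0157,0,0],[-0.0062,0.0079,0,0],[0,0,0,0]]]'

```text
time_s: 9.1
position: [0.3575, -0.0276, 0.2108]
orientation: [2.829, -1.366, 0.0]
ft_force: [0.7, -0.7, -2.1]
grip_width: 0.0127
```

>>> apply_moves --increments '[[[0.0062,-0.0079,0,0],[0.0124,-0.0157,0,0],[-0.0124,0.0157,0,0],[-0.0062,0.0079,0,0],[0,0,0,0]]]'

```text
time_s: 9.6
position: [0.3576, -0.0276, 0.2109]
orientation: [2.829, -1.365, 0.0]
ft_force: [1.1, 0.2, -2.0]
grip_width: 0.0128
```

```bash
python3 -c "
from h import *
caps('c5')
i,K,R,t=cam('top');cv2.imwrite('pics/t5.png',cv2.resize(i[190:280,245:335],(600,600),interpolation=cv2.INTER_CUBIC))"
```

```text
t 9.6 tcp [ 0.3576 -0.0276  0.2109] yaw -0.899 q [-0.08 -0.19 -0.41  1.35 -0.    2.39] lip [ 0.42  -0.107] w 0.012849497838525986
lip px [319.4 176.5]
blob 7 [348.9 141.4] from handle fwd,left mm [ 288. -134.]
blob 41 [370.6 143.5] from handle fwd,left mm [ 266. -195.]
blob 30 [324.5 182.8] from handle fwd,left mm [54. -1.]
blob 30 [340.7 190.8] from handle fwd,left mm [ 14. -31.]
blob 31 [315.9 192.6] from handle fwd,left mm [12. 30.]
```

>>> apply_moves --increments '[[[0.0062,-0.0079,0,0],[0.0124,-0.0157,0,0],[-0.0124,0.0157,0,0],[-0.0062,0.0079,0,0],[0,0,0,0]]]'

```text
time_s: 10.2
position: [0.3575, -0.0276, 0.2108]
orientation: [2.829, -1.366, 0.0]
ft_force: [0.2, 0.2, -2.0]
grip_width: 0.0127
```

>>> apply_moves --increments '[[[0.0062,-0.0079,0,0],[0.0124,-0.0157,0,0],[-0.0124,0.0157,0,0],[-0.0062,0.0079,0,0],[0,0,0,0]]]'

```text
time_s: 10.7
position: [0.3576, -0.0276, 0.2109]
orientation: [2.829, -1.365, 0.0]
ft_force: [0.5, -0.0, -1.8]
grip_width: 0.0126
```

```bash
python3 -c "
from h import *
caps('c6')
i,K,R,t=cam('top');a=cv2.imread('pics/c6.png');b=cv2.resize(i[190:280,265:335],(350,450),interpolation=cv2.INTER_CUBIC);a=cv2.resize(a,(450,405));cv2.imwrite('pics/v6.png',np.hstack([np.pad(a,((0,45),(0,0),(0,0))),b]))"
```

```text
t 10.7 tcp [ 0.3576 -0.0276  0.2109] yaw -0.899 q [-0.08 -0.19 -0.41  1.35 -0.    2.39] lip [ 0.42  -0.107] w 0.012559373512731004
lip px [319.4 176.5]
blob 6 [349.2 141.3] from handle fwd,left mm [ 289. -136.]
blob 42 [369.8 143.8] from handle fwd,left mm [ 264. -192.]
blob 29 [312.4 183.9] from handle fwd,left mm [52. 30.]
blob 27 [337.4 182.5] from handle fwd,left mm [ 52. -34.]
```

View pics/v6.png

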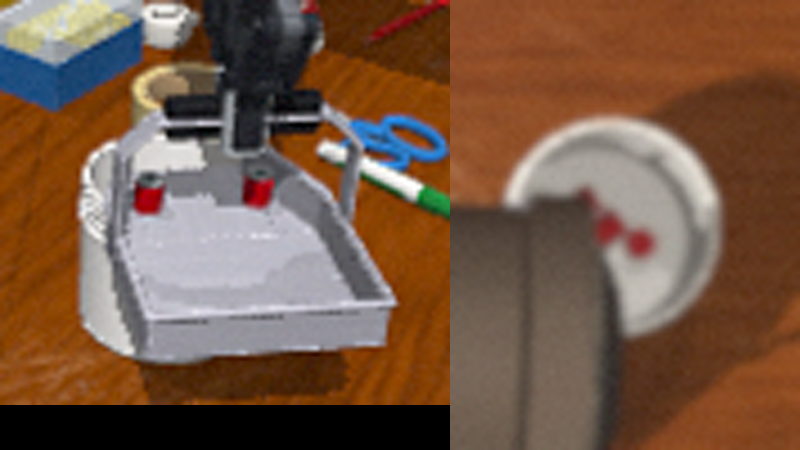

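>>> apply_moves --increments '[[[0.0062,-0.0079,0,0],[0.0124,-0.0157,0,0],[-0.0124,0.0157,0,0],[-0.0062,0.0079,0,0],[0,0,0,0]]]'

```text
time_s: 11.3
position: [0.3575, -0.0275, 0.2108]
orientation: [2.829, -1.366, 0.0]
ft_force: [-0.0, 0.0, -1.7]
grip_width: 0.0128
```

>>> apply_moves --increments '[[[0.0062,-0.0079,0,0],[0.0124,-0.0157,0,0],[-0.0124,0.0157,0,0],[-0.0062,0.0079,0,0],[0,0,0,0]]]'

```text
time_s: 11.8
position: [0.3576, -0.0276, 0.2108]
orientation: [2.829, -1.365, 0.0]
ft_force: [0.3, -1.0, -2.1]
grip_width: 0.013
```

>>> apply_moves --increments '[[[0.0062,-0.0079,0,0],[0.0124,-0.0157,0,0],[-0.0124,0.0157,0,0],[-0.0062,0.0079,0,0],[0,0,0,0]]]'

```text
time_s: 12.3
position: [0.3576, -0.0276, 0.2109]
orientation: [2.829, -1.365, 0.0]
ft_force: [0.2, 0.1, -1.5]
grip_width: 0.0128
```

>>> apply_moves --increments '[[[0.0062,-0.0079,0,0],[0.0124,-0.0157,0,0],[-0.0124,0.0157,0,0],[-0.0062,0.0079,0,0],[0,0,0,0]]]'

```text
time_s: 12.8
position: [0.3576, -0.0276, 0.2109]
orientation: [2.829, -1.365, 0.0]
ft_force: [1.3, 0.6, -2.6]
grip_width: 0.0125
```

```bash
python3 -c "
from h import *
caps('c7')
i,K,R,t=cam('top');a=cv2.imread('pics/c7.png');b=cv2.resize(i[190:280,265:335],(350,450),interpolation=cv2.INTER_CUBIC);a=cv2.resize(a,(450,405));cv2.imwrite('pics/v7.png',np.hstack([np.pad(a,((0,45),(0,0),(0,0))),b]))"
```

```text
t 12.8 tcp [ 0.3576 -0.0276  0.2109] yaw -0.899 q [-0.08 -0.19 -0.41  1.35 -0.    2.39] lip [ 0.42  -0.107] w 0.012461162552233934
lip px [319.4 176.5]
blob 7 [349.4 141.6] from handle fwd,left mm [ 287. -136.]
blob 41 [370.  143.8] from handle fwd,left mm [ 264. -193.]
```

View pics/v7.png

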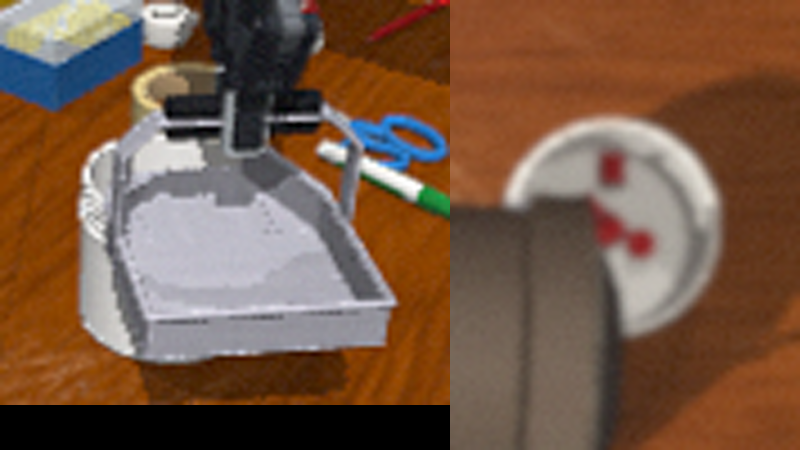

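>>> apply_moves --increments '[[[0.0062,-0.0079,0,0],[0.0124,-0.0157,0,0],[-0.0124,0.0157,0,0],[-0.0062,0.0079,0,0],[0,0,0,0]]]'

```text
time_s: 13.4
position: [0.3575, -0.0275, 0.2108]
orientation: [2.829, -1.366, 0.0]
ft_force: [0.2, 0.2, -2.2]
grip_width: 0.0125
```

>>> apply_moves --increments '[[[0.0062,-0.0079,0,0],[0.0124,-0.0157,0,0],[-0.0124,0.0157,0,0],[-0.0062,0.0079,0,0],[0,0,0,0]]]'

```text
time_s: 13.9
position: [0.3576, -0.0276, 0.2109]
orientation: [2.829, -1.365, 0.0]
ft_force: [0.0, -0.4, -1.9]
grip_width: 0.0127
```

>>> apply_moves --increments '[[[0.0062,-0.0079,0,0],[0.0124,-0.0157,0,0],[-0.0124,0.0157,0,0],[-0.0062,0.0079,0,0],[0,0,0,0]]]'

```text
time_s: 14.4
position: [0.3576, -0.0276, 0.2109]
orientation: [2.829, -1.365, 0.0]
ft_force: [-0.5, 0.3, -1.4]
grip_width: 0.0124
```

>>> apply_moves --increments '[[[0,0,0.005,0],[0,0,0.01,0],[0.005,0.008,0.01,0],[0.006,0.013,0.005,0],[0.006,0.013,0,0]]]'

```text
time_s: 14.9
position: [0.3763, 0.0069, 0.2427]
orientation: [-2.827, 1.368, -0.004]
ft_force: [0.5, -0.0, -2.1]
grip_width: 0.0126
```

>>> apply_moves --increments '[[[0.008,0.013,0,0],[0.008,0.013,0,0],[0.008,0.013,0,0],[0.008,0.013,0,0],[0.008,0.013,0,0]]]'

```text
time_s: 15.4
position: [0.4158, 0.0724, 0.2413]
orientation: [-2.828, 1.367, -0.001]
ft_force: [0.1, -0.0, -1.6]
grip_width: 0.0128
```

>>> apply_moves --increments '[[[0.008,0.013,0,0],[0.008,0.013,0,0],[0.008,0.013,0,0],[0.008,0.013,0,0],[0.004,0.007,0,0]]]'

```text
time_s: 15.9
position: [0.4516, 0.1315, 0.2406]
orientation: [2.829, -1.366, -0.0]
ft_force: [-0.7, -0.5, -1.0]
grip_width: 0.0131
```

```bash
python3 -c "
from h import *
caps('c8',(220,140,380,260))
i,K,R,t=cam('top');a=cv2.imread('pics/c8.png');b=cv2.resize(i[190:280,265:335],(350,450),interpolation=cv2.INTER_CUBIC);a=cv2.resize(a,(450,338));cv2.imwrite('pics/v8.png',np.hstack([np.pad(a,((0,112),(0,0),(0,0))),b]))"
```

```text
t 15.9 tcp [0.4516 0.1315 0.2406] yaw -0.9 q [ 0.28  0.02 -0.16  1.39  0.    2.75] lip [0.514 0.052] w 0.013051350072936846
lip px [255.6 183.4]
blob 53 [343.7 143.1] from handle fwd,left mm [ 282. -266.]
blob 43 [370.5 143.6] from handle fwd,left mm [ 270. -341.]
blob 26 [223.1 155.1] from handle fwd,left mm [243.  77.]
```

View pics/v8.png

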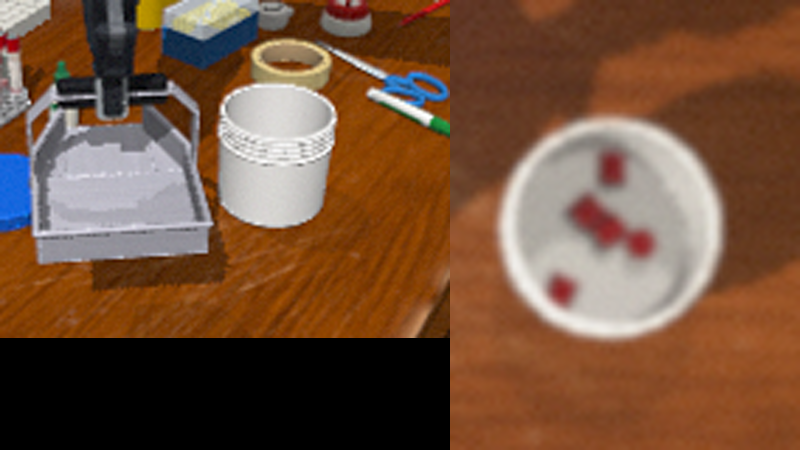

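>>> apply_moves --increments '[[[0,0,0,0],[0,0,0,0],[0,0,0,0],[0,0,0,0],[0,0,0,0]]]'

```text
time_s: 16.5
position: [0.4507, 0.13, 0.2409]
orientation: [-2.828, 1.368, -0.0]
ft_force: [-0.7, -0.0, -3.0]
grip_width: 0.0128
```

```bash
python3 -c "
from h import *
o=observe();print(o['position'],abs(o['joint_vel']).max(),o['ft_force'],o['grip_width']);print(job_done())"
```

```text
[0.45072504 0.12998876 0.24093106] 0.003495348920450167 [-0.67632794 -0.03407198 -3.02473541] 0.012767035367556405
the job is handed in; nothing more can be done
None
```

All five caps are in the jar. I handed the job in at 16.5 s with the gripper holding the empty tray level and still over the open desk.

**How the caps went in:** I did not tip the tray as you asked. The moves only allow shifts and a turn about the vertical, so the gripper cannot tilt. Instead I kept the tray level with its lip over the jar mouth and gave it short strokes (slow forward, sharp back). The caps slid about 20 mm per stroke until they dropped over the lip.

**Last checks:**
- **Caps:** the top camera shows five caps inside the jar, and the side view shows the tray empty.
- **Tray position:** its underside is about 15 cm up, worked out from the tool height. Its centre is about 0.25 m from the jar's axis, at x about 0.46.
- **Tray hold:** the tool points straight down and the joints are practically at rest. The grip is on the bar at 12.8 mm opening.
- **Other objects:** the final pictures show the jar standing where it was. I made no separate measurement of the lid, plate and bottles at the end, but the arm did not go down near them and I saw no unexpected contact forces.

No check failed. The jar-centre estimates from the two cameras differed by up to about 1 cm. I used about (0.433, -0.129), mainly from the top camera.

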